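# Turn the forming press's pressure down to the marker and clear its die

## Robot

A 6-joint arm with a two-finger parallel gripper is mounted at the origin on the work surface. World frame = base frame: x ahead of the robot, y to its left, z up, the work surface at z = 0. Lengths are in mm, angles in rad, forces in N, time in s.
With the tool pointing down it reaches from about 375 to 925 mm from the base axis. Payload 5.7 kg.
Tool frame: the origin (TCP) lies midway between the tips of the shut fingers; the grasp point (between the pads) lies 19 mm behind it; y points along the fingers, z is the direction in which the jaws open and shut, and the axes are right-handed (so a half turn about y gives the same grasp; the last joint's range is limited). The gripper opens to 88 mm and grips with 3 to 60 N. Pads are 20 mm wide; open, the fingers measure 115 mm over their backs; the gripper's body (75 mm by 178 mm) begins 61 mm behind the grasp point.
Start: joints at [-1.306, 0.359, 1.51, -0, 1.272, -0.115], TCP at [222.423, -557.216, 222.623] pointing down, gripper open.
Joint ranges: [-2.97, 2.97], [-1.01, 2.36], [0.21, 2.38], [-0.96, 4.11], [0.2, 2.71], [-2.98, 2.98]. Speed limits (rad/s): [2.39, 2.39, 3.14, 3.14, 3.14, 3.14].

## Interface

Orientations are given as a unit quaternion [w, x, y, z].
In Python, from cell import env gives the robot as it stands. Calls block until the motion is done:
- env.move_to(position, orientation): joint-space move of the TCP to a pose.
- env.line_to(position, orientation=None, vel=150, contact_N=None): straight line of the TCP; orientation=None keeps the orientation; vel is the mean speed in mm/s. With contact_N (N) it stops when the force on the tool has changed by that much, and returns True; else False.
- env.move_j(angles): joint-space move.
- env.move_gripper(opening, squeeze=None): finger opening in mm; squeeze is the grip in N (None keeps the last); returns when the fingers have stopped.
- env.wait(seconds).
- env.solve_ik(position, orientation): joint angles nearest the present ones, or None.
- env.snapshot(name): name is "side" or "top" or "wrist"; returns the picture (420x560x3 uint8, red, green, blue); there is no depth.
- env.get_calibration(name): a dict with "fov_y" (degrees; the focal length in pixels is half the picture's height over the tangent of half this angle, whatever the lens; pixels are square), "cx", "cy" (the principal point, pixels), "eye" and "orientation" of the camera in the world. Camera axes: x right, y up, looking along -z (the intrinsics and any distortion apply to the point x, -y, -z); pixel columns grow to the right and rows downward; lengths in mm; the calibration is good to about 2 mm. A picture is of the moment at which its call begins: read the wrist's pose just before it. get_calibration takes no time and is no camera call; for the wrist camera it gives the pose at the moment of the call.
A pose or a line that the arm cannot do raises env.PlanningError and nothing moves.
- env.sign_off(): hands the job in, once; it reports no verdict.
Readings, each from a call of its own:
- env.read_t(): time.
- env.read_q(): joint angles.
- env.read_joint_velocities(): joint speeds.
- env.read_joint_efforts(): joint torques, N m.
- env.read_position(): TCP position.
- env.read_tcp_rot(): TCP orientation.
- env.read_force(): force on the tool from outside, world axes, zero at the start.
- env.read_ft_torque(): the same for the moment, N m.
- env.read_grip_width(): finger opening in mm.
Only numpy, scipy, OpenCV 4.12 (cv2) and the standard library are available. Lean on these libraries where they do the work, as an engineer would, in place of code of your own. Each camera call takes 0.05 s, during which the arm holds its last target. There are 200 camera calls.

## Task

On the sloping console, turn the air-pressure dial down (anticlockwise) until its red pointer stands at the green marker. Only then lift the formed brass bracket out of the die and set it down in the blue tray, flat on its base and without dropping it. Leave the other things on the bench where they are.

Things in the scene. Friction and masses are not known exactly. Their poses are not given: they have to be found in the camera images.
- console: grey wedge-shaped box, fixed, 160 x 160; origin: centre of its underside, x level, from the low edge to the high one, z up. Its top panel slopes 30 degrees: 30 high at the low edge (x = -80), 122 at the high edge. The dial sits at the panel's centre, 76 above the origin, and turns about the panel's normal, (-0.5, 0, 0.866) in this frame
- dial (a joint): angle of the black dial, rad, 0 to 4.71, growing clockwise seen looking down on the panel. At 0 the pointer points to (-0.612, 0.707, -0.354) in the console's frame. Stiff (0.06 N m), stays where left. Round skirt 60 dia, top 11 above the panel; on it a grip bar 52 long, 14 thick, top 39 above the panel; red line on the bar and red nose at the skirt's edge mark the pointer end
- dial_grip (a point): point on the dial's axis in the grip bar, 33 above the panel (6 below the bar's top); z is the panel's outward normal
- dial_pointer (a point): tip of the red pointer, 36 from the dial's axis, 11 above the panel; it turns with the dial
- marker (a joint): angle of the green marker on the scale, on the same zero and direction as joint dial: the dial stands at the marker when the two values are equal. The marker cannot be moved
- marker_point (a point): tip of the green marker, 36 from the dial's axis, 11 above the panel: where the pointer tip has to be
- die: dark steel die block, fixed, 110 (x) x 100 (y) x 40 high; origin at the centre of its underside. Open cavity 64 x 44 in the middle of its top, 10 deep (floor at 30)
- bracket: formed brass bracket lying in the die, about 0.12 kg, loose by 2 a side; origin at the centre of its underside, z up. Flat base 60 (x) x 40 (y) x 4; on it a bridge 44 long (x) and 18 wide (y), its solid top bar from 35 to 40 above the origin, on two upright legs: pinch the bridge across its 18 width
- tray: open blue tray, fixed, 120 (x) x 120 (y) x 30 high, walls 4 thick; origin at the centre of its underside
- tray_in (a point): centre of the tray's inner floor, axes as the tray's
- dye_jar: bystander: closed black jar, 56 dia x 50 high, upright (mm); origin at its underside
- water_bottle: bystander: clear bottle with white cap, 60 dia x 150 high, upright (mm); origin at its underside
- glue_tube: bystander: blue and yellow glue tube lying flat, 120 long, 40 wide, 20 high (mm); origin at its underside
- mallet: bystander: small hammer lying flat (mm); origin at its underside
- tin_lid: bystander: red tin lid lying flat, 72 dia x 10 (mm); origin at its underside
- edge_block: bystander: wooden block, 90 x 40 x 30 (mm); origin at its underside
- spray_can: bystander: orange can, 60 dia x 160 high, upright (mm); origin at its underside
Not all that is in view belongs to the job. There is more than one size of the console; the one meant has the size given above.

How it is judged:
By the outcome, as a careful person would: the job done as asked, in the order asked, and still so for the second after the job is handed in, with the robot touching nothing.
It also fails if it takes over 69 s, if anything falls off the work surface, if the arm or the gripper's body presses on something with over 40 N, if the wrist force passes 120 N, or if a joint passes its speed limit or range.

## Working session

There is one attempt and no reset: what is moved stays moved. The work goes in short steps, each a Python script; the robot and the scene stay as the last script left them, time stands still between calls to the robot, and variables do not carry over. Pictures are saved under pics/ and viewed, about 8 in all and at most 12, crops included, and the job is handed in when it is done.

```bash
ls; mkdir -p pics; python3 - <<'E'
from cell import env
import cv2
for n in("top","side"):
    im=env.snapshot(n); cv2.imwrite(f"pics/{n}1.png",im[...,::-1]); print(n,env.get_calibration(n))
print(env.get_calibration("wrist"),env.read_tcp_rot(),env.read_t())
E
```

```text
pics
top {'fov_y': 52.667489439585125, 'cx': 282.20465088981405, 'cy': 208.4743217542935, 'eye': array([ 425.14064716,   47.33777132, 1064.33532045]), 'orientation': array([-0.70649249, -0.02217798,  0.01738314,  0.70715934])}
side {'fov_y': 54.31865487997103, 'cx': 276.8872446219168, 'cy': 211.79127761534957, 'eye': array([-81.86419965, 722.19518637, 924.13583926]), 'orientation': array([-0.32558796, -0.13544302,  0.37137248,  0.85891219])}
{'fov_y': 60.97083635898115, 'cx': 277.19538361523803, 'cy': 206.10795761942464, 'eye': array([ 297.17802372, -526.53392679,  384.09234017]), 'orientation': array([ 0.81846106, -0.12400847,  0.08448093, -0.55462273])} [ 0.1334133  -0.13351673  0.69498435 -0.693809  ] 0.1
```

View pics/top1.png

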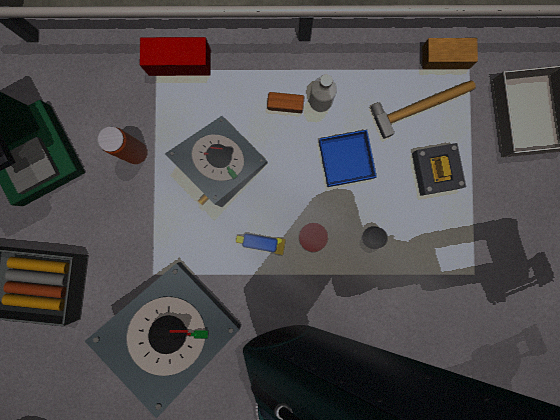

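View pics/side1.png

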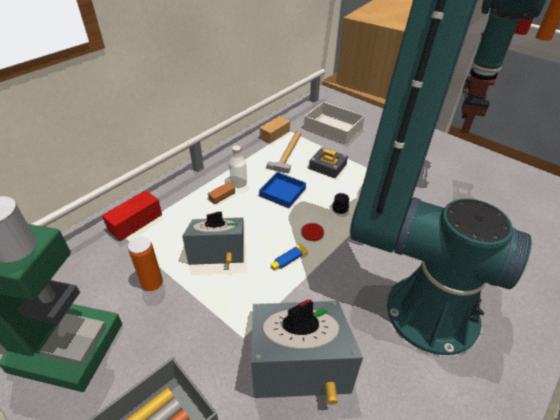

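Top view: the small console is at about (217,160), roughly 70 px a side, which matches 160 mm. The large one at (165,335) is a decoy. The tray is at (347,158) and the die at (440,168). Next I'll enlarge both.

```bash
python3 - <<'E'
import cv2,numpy as np
t=cv2.imread("pics/top1.png");s=cv2.imread("pics/side1.png")
def c(im,x,y,w,h,k): return cv2.resize(im[y:y+h,x:x+w],None,fx=k,fy=k,interpolation=cv2.INTER_CUBIC)
o=np.zeros((600,800,3),np.uint8)
o[:300,:400]=c(t,160,110,115,100,4)[:300*1,:400] if 0 else cv2.resize(t[112:212,160:293],(400,300),interpolation=cv2.INTER_CUBIC)
o[:300,400:]=cv2.resize(s[200:275,165:265],(400,300),interpolation=cv2.INTER_CUBIC)
o[300:,:]=c(t,310,125,160,60,5)*0+0 if 0 else cv2.resize(t[125:200,310:510],(800,300),interpolation=cv2.INTER_CUBIC)
cv2.imwrite("pics/crop1.png",o)
E
```

```text
(no output)
```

View pics/crop1.png

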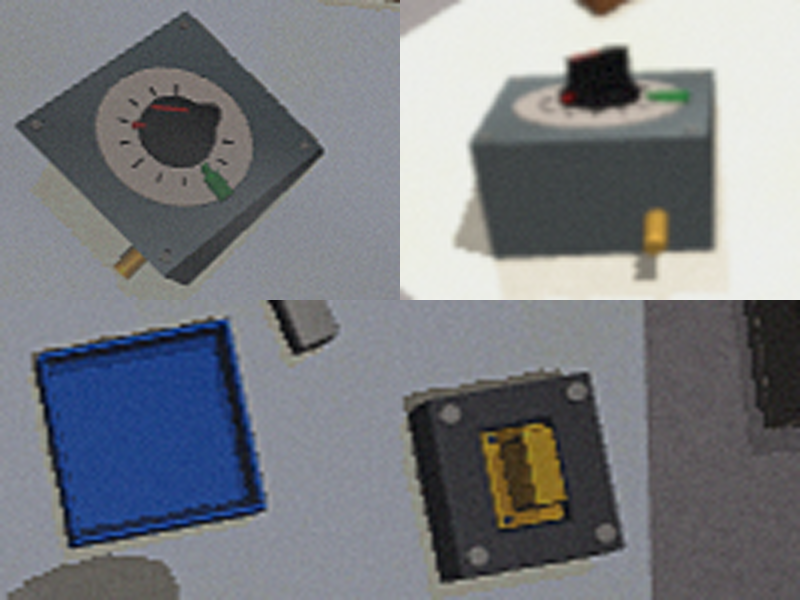

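```bash
cat > h.py <<'E'
import numpy as np
from scipy.spatial.transform import Rotation as R
from scipy.optimize import least_squares
def rot(q): return R.from_quat(np.roll(np.asarray(q,float),-1))
def quat(M): return np.roll(R.from_matrix(M).as_quat(),1)
def proj(cal,P):
    p=(np.asarray(P,float)-cal["eye"])@rot(cal["orientation"]).as_matrix()
    f=210/np.tan(np.radians(cal["fov_y"])/2); z=-p[...,2]
    return np.stack([cal["cx"]+f*p[...,0]/z, cal["cy"]-f*p[...,1]/z],-1)
def W(pose,L):
    "local -> world for x,y,yaw on the bench"
    return np.asarray(L,float)@R.from_euler('z',pose[2]).as_matrix().T+[pose[0],pose[1],0]
def fit(obs,p0):
    "obs: list of (cal, local pts, px)"
    r=lambda p: np.concatenate([(proj(c,W(p,L))-px).ravel() for c,L,px in obs])
    s=least_squares(r,p0,x_scale=[10,10,.1],loss='soft_l1'); return s.x, r(s.x).reshape(-1,2)
PANEL=np.array([[-80,-80,30],[-80,80,30],[80,80,122.],[80,-80,122]])
N=np.array([-.5,0,.866]);E1=np.array([.866,0,.5]);Y=np.array([0,1.,0])
def dialpt(a,r=36,h=11):
    "console-frame point at dial angle a (clockwise positive), radius r, height h over the panel"
    b=np.radians(135)-a
    return np.array([0,0,76])+N*h+r*(np.cos(b)*E1+np.sin(b)*Y)
E
python3 - <<'E'
from h import *; from cell import env
t,s=env.get_calibration("top"),env.get_calibration("side")
np.set_printoptions(precision=2,suppress=True)
c,r=fit([(t,PANEL,[[221.5,116],[266.4,162],[215,205.3],[166,153]]),(s,PANEL,[[192,219],[243.2,217.5],[242.5,233.8],[183,235.8]])],[500,200,2.2])
print("console",c,r.tolist())
def sq(a,b,h): return np.array([[a,b,h],[a,-b,h],[-a,-b,h],[-a,b,h]])/[2,2,1]*[1,1,1] if 0 else np.array([[a/2,b/2,h],[a/2,-b/2,h],[-a/2,-b/2,h],[-a/2,b/2,h]])
f=lambda P:[[310+x/4,125+(y-300)/4] for x,y in P]
print("tray",*fit([(t,sq(120,120,30),f([(35,355),(225,318),(267,510),(70,547)]))],[550,-100,0]))
print("die",*fit([(t,sq(110,100,40),f([(432,400),(590,372),(622,547),(462,578)]))],[500,-300,0]))
g=lambda x,y:[160+x*133/400,112+y/3]
for n,px in(("pointer",g(138,125)),("marker",g(203,166))):
    A=np.linspace(0,4.71,472); d=[np.hypot(*(proj(t,W(c,dialpt(a)))-px)) for a in A]; i=np.argmin(d); print(n,A[i],d[i])
E
```

```text
console [598.82 205.09   2.35] [[-0.12472043820457657, 0.18836506775382134], [0.4601779735897935, -0.3600077432699038], [-0.9282221163901738, -0.22432361155384228], [-1.6701458651096175, 1.6518846300985501], [0.48675639200786236, -0.7598624682672153], [0.7299779260520438, -1.0991719100608748], [0.010713921511239732, -0.699606731294125], [-0.3467580204671208, -0.436678291965535]]
tray [ 606.92 -105.6     0.19] [[-0.14  0.13]
 [ 0.18  0.28]
 [-0.59 -0.16]
 [ 0.53 -0.23]]
die [ 579.14 -332.29    0.17] [[-0.91 -0.21]
 [ 0.09 -0.05]
 [ 0.73  0.59]
 [-0.01 -0.27]]
pointer 3.17 2.360008011829123
marker 0.9500000000000001 0.780350466267794
```

```bash
cat >> h.py <<'E'
def dialpose(c,a,h,flip=1,off=0):
    "TCP pose: grip across the bar, tip h over the panel"
    Rz=R.from_euler('z',c[2]).as_matrix(); n=Rz@N
    p=Rz@(dialpt(a,1,0)-[0,0,76]); z=flip*np.cross(n,p); z/=np.linalg.norm(z); y=-n/np.linalg.norm(n)
    return W(c,np.array([0,0,76])+N*h), quat(np.stack([np.cross(y,z),y,z],1))
def downpose(x,y,z,yaw):
    "tool down, jaws opening along world yaw"
    zt=np.array([np.cos(yaw),np.sin(yaw),0]); yt=np.array([0,0,-1.])
    return [x,y,z],quat(np.stack([np.cross(yt,zt),yt,zt],1))
E
python3 - <<'E'
from h import *; from cell import env
np.set_printoptions(precision=2,suppress=True)
print(rot(env.read_tcp_rot()).as_matrix())
c=[598.8,205.1,2.35]
for f in(1,-1):
  for h in (140,17):
    for a in (3.17,2.4,1.6,.95): print(f,h,a,env.solve_ik(*dialpose(c,a,h,f)))
for y in(.17,.17+np.pi):
  print(env.solve_ik(*downpose(579,-332,150,y+np.pi/2)),env.solve_ik(*downpose(607,-106,150,y+np.pi/2)))
E
```

```text
[[-0.93 -0.    0.37]
 [-0.37  0.   -0.93]
 [-0.   -1.   -0.  ]]
1 140 3.17 None
1 140 2.4 [-0.06  0.68  1.13  0.34  1.73  2.33]
1 140 1.6 [-0.06  0.68  1.13  0.34  1.73  1.53]
1 140 0.95 [-0.06  0.68  1.13  0.34  1.73  0.88]
1 17 3.17 None
1 17 2.4 [-0.01  0.73  1.33  0.36  1.48  2.29]
1 17 1.6 [-0.01  0.73  1.33  0.36  1.48  1.49]
1 17 0.95 [-0.01  0.73  1.33  0.36  1.48  0.84]
-1 140 3.17 [-0.06  0.68  1.13  0.34  1.73 -0.04]
-1 140 2.4 [-0.06  0.68  1.13  0.34  1.73 -0.81]
-1 140 1.6 [-0.06  0.68  1.13  0.34  1.73 -1.61]
-1 140 0.95 [-0.06  0.68  1.13  0.34  1.73 -2.26]
-1 17 3.17 [-0.01  0.73  1.33  0.36  1.48 -0.08]
-1 17 2.4 [-0.01  0.73  1.33  0.36  1.48 -0.85]
-1 17 1.6 [-0.01  0.73  1.33  0.36  1.48 -1.65]
-1 17 0.95 [-0.01  0.73  1.33  0.36  1.48 -2.3 ]
[-0.62  0.52  1.43 -0.    1.19 -2.36] [-0.28  0.45  1.56 -0.    1.13 -2.03]
[-0.62  0.52  1.43 -0.    1.19  0.78] [-0.28  0.45  1.56 -0.    1.13  1.12]
```

```bash
python3 - <<'E'
from h import *; from cell import env
import cv2,json
c=[598.8,205.1,2.35]
p=env.read_position(); env.line_to([p[0],p[1],330],vel=250)
env.move_to(*dialpose(c,3.17,140,-1))
cal=env.get_calibration("wrist"); im=env.snapshot("wrist"); cv2.imwrite("pics/w1.png",im[...,::-1])
json.dump({k:np.asarray(v).tolist() for k,v in cal.items()},open("w1.json","w"))
print(env.read_t(),proj(cal,W(c,PANEL)),proj(cal,W(c,[dialpt(3.17),dialpt(.95)])),proj(cal,dialpose(c,3.17,33,-1)[0]))
E
```

```text
3.675 [[416.50996371 197.1997585 ]
 [290.55124767 311.82723183]
 [138.22483822 186.08370967]
 [262.30022748  40.24742652]] [[278.07576005 152.58062288]
 [244.99033773 219.32458904]] [278.2168445  202.50039592]
```

View pics/w1.png

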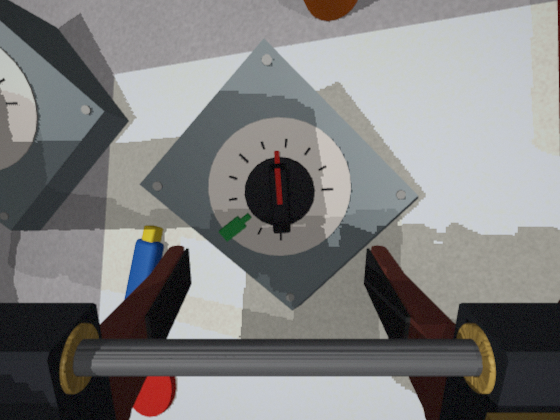

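The wrist view agrees with the prediction to within about 5 px. Panel corners are (421,192), (293,309), (141,184) and (265,40), the pointer tip is (277,152) and the marker tip is (249,216). I'll refine the edges and refit.

```bash
python3 - <<'E'
from h import *
import json,cv2
np.set_printoptions(precision=2,suppress=True)
cal=json.load(open("w1.json"))
im=cv2.imread("pics/w1.png").astype(int); b,g,r=im[...,0],im[...,1],im[...,2]
def blob(m):
    m=m.copy(); m[260:]=0; m[:130]=0; m[:,:215]=0; m[:,350:]=0; v,u=np.nonzero(m); return np.stack([u,v],1)
red=blob((r>120)&(g<60)); gr=blob((g>r+30)&(g>b+25))
print("red",red.min(0),red.max(0),"green",gr.min(0),gr.max(0),len(gr), gr[np.argsort(gr[:,1])[:4]].tolist())
c,res=fit([(cal,PANEL,[[421,192],[293,309],[141,184],[265,40]])],[599,205,2.35]); print(c,res)
def ang(px):
    A=np.linspace(0,4.71,4711); d=np.array([np.hypot(*(proj(cal,W(c,dialpt(a)))-px)) for a in A]); i=d.argmin(); return A[i],d[i]
tip=red[red[:,1]<=red[:,1].min()+1].mean(0); print(tip,"pointer",ang(tip))
# marker axis direction: far end blob -> centre ray via unprojection on plane (11 over panel)
d=np.hypot(*(gr-proj(cal,W(c,dialpt(0,0,11)))).T); mt=gr[d<=d.min()+1.5].mean(0); print(mt,ang(mt))
# centroid directions at any radius
def ang2(px):
    f=lambda p: proj(cal,W(c,dialpt(p[0],p[1],11)))-px
    s=least_squares(f,[1,40],x_scale=[1,30]); return s.x
print("centroids",ang2(gr.mean(0)), "nose",ang2(red[red[:,1]<165].mean(0)))
E
```

```text
red [275 152] [280 203] green [219 214] [250 240] 375 [[246, 214], [247, 214], [248, 214], [245, 215]]
[601.73 207.83   2.36] [[-0.87  1.06]
 [ 1.37  0.44]
 [ 0.   -0.03]
 [-0.2  -3.59]]
[276.5 152.5] pointer (np.float64(3.053), np.float64(3.1301368659035873))
[248.5 215.5] (np.float64(0.966), np.float64(0.7217259653628008))
centroids [ 0.95 52.13] nose [ -0.1  -30.34]
```

```bash
python3 - <<'E'
from h import *; from cell import env
np.set_printoptions(precision=2,suppress=True)
c=[600.8,207,2.355]
env.move_to(*dialpose(c,3.05,100,-1))
env.move_gripper(45,25)
print("hit",env.line_to(dialpose(c,3.05,17.5,-1)[0],vel=80,contact_N=8),env.read_force())
env.move_gripper(0,25)
M=rot(env.read_tcp_rot()).as_matrix()
print(env.read_grip_width(),env.read_force()@M,env.read_ft_torque()@M,env.read_t())
E
```

```text
hit False [-0.19 -0.39  0.31]
14.09761440376592 [-0.51 -0.71 -0.17] [ 0.21  0.04 -0.21] 6.5417
```

```bash
python3 - <<'E'
from h import *; from cell import env
import cv2,json
np.set_printoptions(precision=2,suppress=True)
c=[600.8,207,2.355]
for a in np.linspace(3.05,1.1,7)[1:]:
    env.line_to(*dialpose(c,a,17.5,-1),vel=30)
    M=rot(env.read_tcp_rot()).as_matrix(); print(a,env.read_force()@M,env.read_ft_torque()@M,env.read_t())
cal=env.get_calibration("wrist"); im=env.snapshot("wrist")
cv2.imwrite("pics/w2.png",im[...,::-1])
json.dump({k:np.asarray(v).tolist() for k,v in cal.items()},open("w2.json","w"))
print(proj(cal,W(c,[dialpt(1.1),dialpt(.96)])))
E
```

```text
2.7249999999999996 [ 0.45 -1.8   0.52] [ 0.12 -0.11 -0.38] 7.0167
2.4 [ 1.74 -1.37 -0.09] [ 0.16 -0.12 -0.52] 7.4917
2.075 [ 2.51 -1.11  0.33] [ 0.12 -0.09 -0.66] 7.9667
1.75 [ 2.3  -0.87  0.51] [ 0.09 -0.19 -0.79] 8.4417
1.425 [ 3.32 -0.97 -0.23] [ 0.06 -0.18 -0.89] 8.9167
1.1 [ 4.51 -1.23  0.53] [-0.1  -0.12 -1.13] 9.3917
[[275.74 194.64]
 [265.49 195.38]]
```

View pics/w2.png

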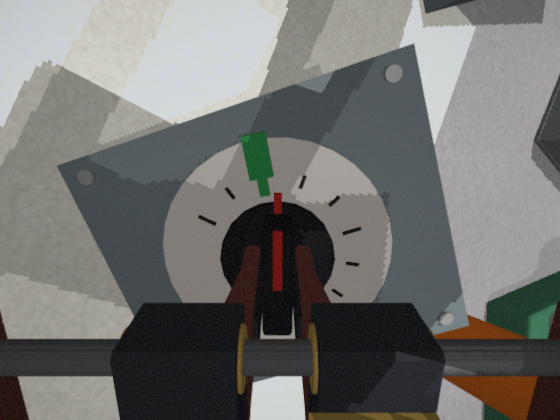

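Wrist view while gripped: red nose tip at (278,194), green marker tip at (265,195). There is still about 0.17 rad to turn.

```bash
cat >> h.py <<'E'
C=[600.8,207,2.355]
def pm(im,cal,box=(120,215,215,310)):
    "pointer and marker angles from red nose / green wedge in a wrist picture"
    im=im.astype(int); r,g,b=im[...,0],im[...,1],im[...,2]
    def cen(m):
        k=np.zeros_like(m); k[box[0]:box[1],box[2]:box[3]]=1; v,u=np.nonzero(m&k); return np.array([u.mean(),v.mean()]),len(u)
    out=[]
    for m,r0 in(((r>100)&(g<70),33),((g>r+30)&(g>b+25),50)):
        px,n=cen(m); s=least_squares(lambda p: proj(cal,W(C,dialpt(p[0],p[1],11)))-px,[1,r0],x_scale=[1,30]); out+=[s.x[0],s.x[1],n]
    return np.array(out)
E
python3 - <<'E'
from h import *; from cell import env
import cv2,json
np.set_printoptions(precision=3,suppress=True)
cal=json.load(open("w2.json")); o=pm(cv2.imread("pics/w2.png")[...,::-1],cal); print(o)
a=1.1-(o[0]-o[3])
if 0.8<a<1.1:
  for k in range(2):
    env.line_to(*dialpose(C,a,17.5,-1),vel=30); env.wait(.2)
    cal=env.get_calibration("wrist"); im=env.snapshot("wrist"); o=pm(im,cal); print(a,o); cv2.imwrite(f"pics/w3_{k}.png",im[...,::-1])
    if abs(o[0]-o[3])<.01: break
    a-=o[0]-o[3]
  print(a,env.read_force(),env.read_t())
E
```

```text
[   1.123   31.927  142.       0.941   53.844 1300.   ]
0.9179294808949859 [   0.946   31.795  141.       0.932   54.316 1235.   ]
0.9039408667564189 [   0.932   31.756  140.       0.933   54.371 1236.   ]
0.9039408667564189 [3.837 3.45  0.41 ] 10.525
```

```bash
python3 -c "
import cv2,glob
f=sorted(glob.glob('pics/w3_*.png'))[-1];im=cv2.imread(f)
cv2.imwrite('pics/w3c.png',cv2.resize(im[120:300,200:360],None,fx=3,fy=3,interpolation=cv2.INTER_CUBIC))"
```

```text
(no output)
```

View pics/w3c.png

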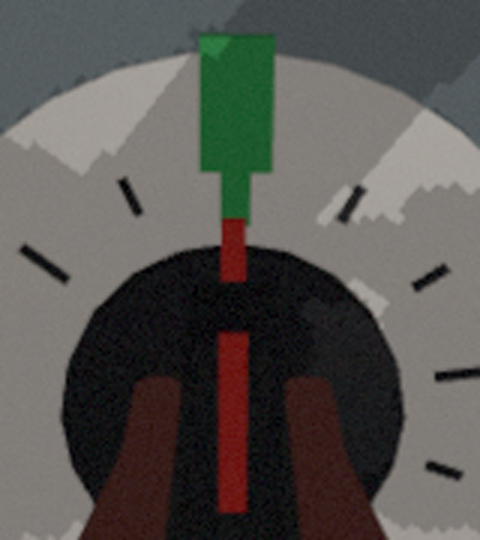

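The pointer tip and marker tip line up to about 1 px. Now release, back off, recheck, and go and look at the bracket.

```bash
python3 - <<'E'
from h import *; from cell import env
import cv2,json
np.set_printoptions(precision=3,suppress=True)
env.move_gripper(45)
env.line_to(dialpose(C,.904,120,-1)[0],vel=120)
cal=env.get_calibration("wrist"); im=env.snapshot("wrist"); cv2.imwrite("pics/w4.png",im[...,::-1])
json.dump({k:np.asarray(v).tolist() for k,v in cal.items()},open("w4.json","w"))
q=proj(cal,W(C,dialpt(.93,42))); y,x=int(q[1]),int(q[0]); o=pm(im,cal,(y-45,y+18,x-35,x+35)); print(o,q)
d=[579.1,-332.3,.17]
p=env.read_position(); env.line_to([p[0]-40,p[1]-60,p[2]+120],vel=250)
P,Q=downpose(d[0],d[1],190,d[2]+np.pi/2+np.pi)
env.move_to(P,Q)
cal2=env.get_calibration("wrist"); im2=env.snapshot("wrist"); cv2.imwrite("pics/w5.png",im2[...,::-1])
json.dump({k:np.asarray(v).tolist() for k,v in cal2.items()},open("w5.json","w"))
print(env.read_q(),env.read_t(),proj(cal2,W(d,[[-55,-50,40],[55,-50,40],[55,50,40],[-55,50,40]])),proj(cal2,W(d,[[0,0,70]])))
a=cv2.resize(im[y-60:y+80,x-70:x+70],(420,420)); cv2.imwrite("pics/w45.png",np.hstack([a[:, :230],im2])[...,::-1])
E
```

```text
[  0.927  32.895  45.      0.93   54.011 507.   ] [277.654 152.432]
[-0.624  0.483  1.391  0.     1.268  0.776] 15.6333 [[330.21  245.369]
 [335.943 126.996]
 [219.252 126.934]
 [224.778 245.337]] [[277.604 198.329]]
```

View pics/w45.png

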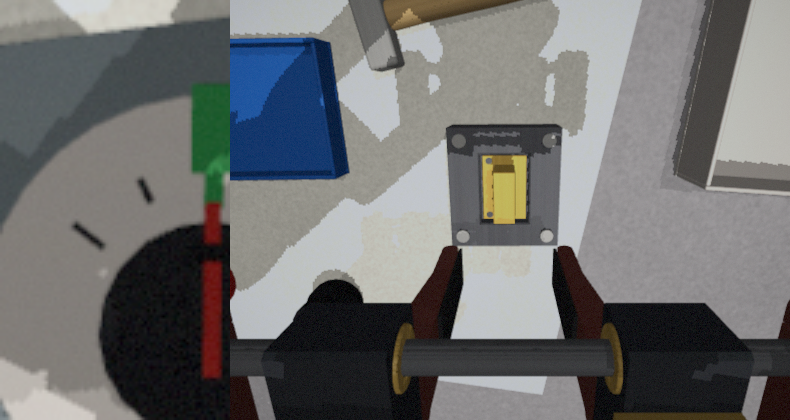

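Left inset: after release the dial still stands at the marker (0.927 against 0.930). Right: the die is within 1 px of prediction, and the bridge is centred at about x=274 against a predicted 277.6, so I'll shift the grasp +1.5 mm in local y.

```bash
python3 - <<'E'
from h import *; from cell import env
import cv2
np.set_printoptions(precision=2,suppress=True)
d=[579.1,-332.3,.17]; x,y,_=W(d,[0,1.5,0])
yaw=d[2]+1.5*np.pi
P,Q=downpose(x,y,80,yaw); env.line_to(P,Q,vel=150)
print("hit",env.line_to([x,y,46],vel=60,contact_N=6),env.read_position())
f0=env.read_force(); env.move_gripper(0,20); print(env.read_grip_width(),env.read_force()-f0)
env.line_to([x,y,62],vel=30); print(env.read_force()-f0,env.read_grip_width())
env.line_to([x,y,150],vel=100); env.wait(.2)
print(env.read_force()-f0,env.read_grip_width(),env.read_t())
im=env.snapshot("wrist"); im2=env.snapshot("top"); cv2.imwrite("pics/w6.png",np.hstack([im[150:420,120:430],cv2.resize(im2[115:205,330:480],(450,270))])[...,::-1])
E
```

```text
hit False [ 578.86 -330.84   45.82]
17.627868735047418 [-0.3   0.96  0.87]
[-0.59 -0.45 -1.56] 17.64916997444993
[-1.09 -0.38 -1.09] 17.77986201341926 19.6917
```

View pics/w6.png

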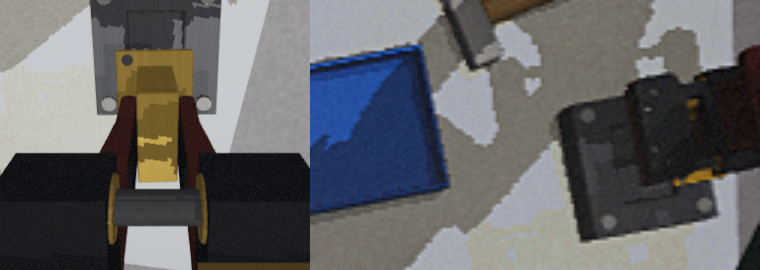

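The bracket is held across the bridge (17.8 mm), level and clear of the die. Now place it.

```bash
python3 - <<'E'
from h import *; from cell import env
import cv2
np.set_printoptions(precision=2,suppress=True)
t=[606.9,-105.6,.19]; yaw=t[2]+1.5*np.pi
P,Q=downpose(t[0],t[1],150,yaw); env.line_to(P,Q,vel=150)
env.line_to([t[0],t[1],35],vel=100); print(env.read_grip_width())
f=env.read_force(); h=env.line_to([t[0],t[1],12],vel=12,contact_N=4); p=env.read_position()
print(h,p,env.read_force()-f)
env.wait(.2); env.move_gripper(26); env.wait(.3)
env.line_to([t[0],t[1],60],vel=60); env.line_to([t[0],t[1],200],vel=150)
im=env.snapshot("wrist"); P,Q=downpose(480,-330,330,yaw); env.move_to(P,Q); im2=env.snapshot("top"); im3=env.snapshot("side")
print(env.read_t(),env.read_grip_width())
cv2.imwrite("pics/w7.png",np.vstack([np.hstack([im[40:310,130:430],cv2.resize(im2[115:205,300:450],(450,270))]),np.hstack([im2[60:270,100:480],im3[90:300,120:490]])])[...,::-1])
E
```

```text
17.830217079649994
True [ 606.86 -105.35   20.07] [0.14 1.4  5.72]
28.0083 25.98191105407778
```

View pics/w7.png

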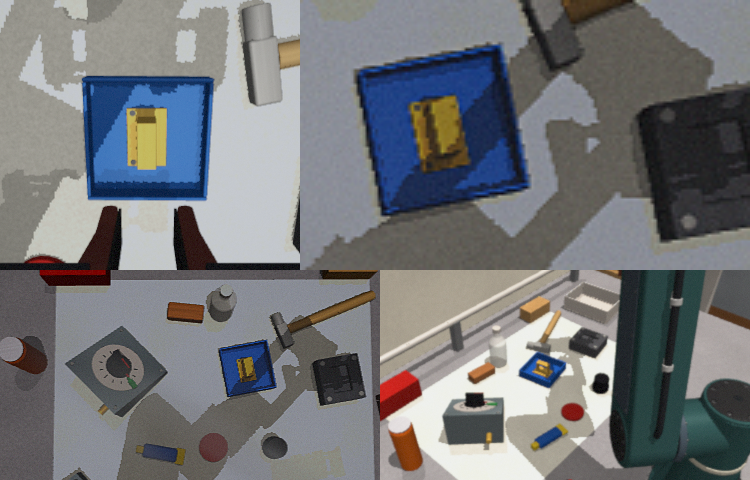

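The bracket sits flat in the tray (contact at z≈4, the floor level), the die is empty, the bystanders haven't moved, and the arm is clear.

```bash
python3 -c "
from cell import env
print(env.sign_off(),env.read_t())"
```

```text
the job is handed in; nothing more can be done
the job is handed in; nothing more can be done
```

The job is done and handed in at about 28 s, against the 69 s limit.

- **Dial:** I turned the dial on the 160 mm console anticlockwise from about 3.05 rad to the green marker. After release the pointer read 0.927 rad and the marker 0.930 rad. In a close crop the tips looked about 1 px (0.01 rad) apart.
- **Bracket:** I then gripped the bracket by its bridge (width read 17.8 mm), lifted it out of the die and carried it to the tray. I lowered it until it touched the floor, with the TCP at z = 20, so its base was at about 4 mm, and released it there.
- **Last pictures:** The bracket stands flat near the middle of the tray and the die is empty. The other things look unmoved by eye, and the arm is clear.
- **Disagreements:** My console position from the fixed cameras and from the wrist camera differed by about 3 mm. One corner of the wrist fit was 3.6 px off, so I gripped the dial between the two estimates; it centred with less than 1 N on the tool. I also read forces only at stops, so the peak forces during moves are not known. The highest change I read was about 6 N.

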